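# Check both hand brakes of the bead-stock trolley

### The arm

A 7-joint arm with a two-finger parallel gripper is mounted at the origin on the work surface. World frame = base frame: x ahead of the robot, y to its left, z up, the work surface at z = 0. Lengths are in m, angles in rad, forces in N, time in s.
With the tool pointing down it reaches from about 0.425 to 0.925 m from the base axis. Payload 6.8 kg.
Tool frame: the origin (TCP) lies at the very end of the fingers, on their centre line; the grasp point (between the pads) lies r.grip_point_offset behind it (r.grip_point_offset is the distance from the TCP to the grasp point, in m); z points along the fingers, y is the line along which they close (so a half turn about z gives the same grasp; the last joint's range is limited). The gripper opens to 88 mm and grips with 3 to 60 N. Pads are 20 mm wide; open, the fingers measure 115 mm over their backs; the gripper's body (75 mm by 178 mm) begins 61 mm behind the grasp point.
Start: joints at [-1.436, 0.477, 0.022, 1.555, -0.011, 1.109, -0.083], TCP at [0.162, 0.655, 0.223] pointing down, gripper open.
Joint ranges: [-2.96, 2.96], [-0.34, 2.1], [-1.41, 1.46], [0.24, 2.44], [-1.37, 4.51], [0.17, 1.92], [-2.96, 2.96]. Speed limits (rad/s): [2.39, 2.39, 3.14, 3.14, 3.14, 3.14, 3.14].

### API

Orientations are given as a unit quaternion [w, x, y, z].
In Python, from plant import r gives the robot as it stands.
- The arm moves only by the shell command python3 -m creep 'ROWS' [FORCE]. ROWS is JSON, a list of rows, each an object with "twist": the turn, a rotation vector about the world's x, y, z in degrees, a list of three; "slide": the shift along the world's x, y, z in cm, a list of three; "claw": the gripper command: -1 is shut, 1 is fully open, values between are in proportion. A call has 1 to 5 rows; each row is the pose to reach, as a shift and turn from the pose commanded when the call began; what a row does not reach only later rows make up. A row lasts 1/10 s, in which the tool goes at most 50 mm and 8.59 degrees, less where a joint would pass 70% of its speed; a pose out of reach is approached as far as the arm can. A call with a gripper value outside its range is refused whole. The fingers move at their own pace and stop on an object; FORCE is the grip in N (left out, the last holds). Time passes only in rows, so rows that repeat a pose let the fingers close. It gives the time, the measured TCP pose, the force, the opening and the grip force at its end, in the units of the state.
- r.observe(): the state, without advancing time (a new reading comes with each control period).
- r.read_camera(name): name is "side" or "top" or "wrist"; returns the picture (384x512x3 uint8, red, green, blue); there is no depth.
- r.camera_model(name): a dict with "K" (3x3 intrinsics, pixels), "xyz" and "rotation" of the camera in the world. Camera axes: x right, y down, z forward; pixel columns grow to the right and rows downward; lengths in m; the calibration is good to about 2 mm. A picture is of the moment at which its call begins: read the wrist's pose just before it. camera_model takes no time and is no camera call; for the wrist camera it gives the pose at the moment of the call.
- r.finish_job(): hands the job in; it is judged then, once.
The state is a dict: "time_s": time; "qpos": joint angles; "dq": joint speeds; "joint_torque": joint torques, N m; "eef_pos": TCP position; "ee_rot": TCP orientation; "contact_force": force on the tool from outside, world axes, zero at the start; "wrist_torque": the same for the moment, N m; "grip_width": opening from 0.0 (shut) to 1.0 (fully open); "finger_force": force on a finger pad.
Only numpy, scipy, OpenCV 4.12 (cv2) and the standard library are available. Lean on these libraries where they do the work, as an engineer would, in place of code of your own. Each camera call takes 0.05 s, during which the arm holds its last target. There are 200 camera calls.

### The job

Check the two hand brakes of the stock trolley, first the left lever and then the right one (left and right as you stand at the push bar). With the outside of your fingers press each lever in towards the bar until it comes up against its stop, keep it there for a full second so that it can be seen to stop short of the bar, and let it spring fully out again before you go on. Press firmly but do not force the levers, do not touch the push bar, and leave the jar, tin and bottle on the trolley where they stand.

Things in the scene. Friction and masses are not known exactly. Their poses are not given: they have to be found in the camera images.
- push_bar: push bar of the stock trolley: level steel tube 25 mm thick, 500 mm long, black rubber grips 32 mm thick from 113 to 248 mm either side of the middle, 170 mm above the bench. At 262 mm it bends away and down to the trolley. Origin: middle of its axis; y along the bar to the robot's left, x across it away from the robot, z up. Fixed. The brake levers lie beyond it (+x), level with it.
- mount_left: left brake (left/right as seen by the robot): black clamp on the push bar, origin on the bar's axis, axes as the bar's; the lever's pivot is at x = 33 mm. Plain aluminium blade 8 mm thick, 16 mm high, reaching +y (outwards) to a 17 mm ball 106 mm from the pivot; at rest it splays away from the bar by 0.30 rad. Clamp fixed to the bar.
- press_left (a point): press point of the left brake lever (+y side): on the blade's far face, turned away from bar and robot, 75 mm from the pivot, at mid-height; moves with the lever. x axis square out of that face, away from the bar (press along -x), z up. It travels about 22 mm from rest to stop. Nothing stands within 45 mm beyond it at its level, nor within 55 mm below it.
- lever_left (a joint): left brake lever's angle, rad: 0 = sprung fully out, 0.30 = against its stop, blade parallel to the push bar and 13 mm clear of its grip. Pressing the blade towards the bar raises it; the pivot is upright. A return spring resists with about 3 N at the press point to start and about 8 N at the stop, and swings the lever back to 0 when let go.
- mount_right: right brake (left/right as seen by the robot): black clamp on the push bar, origin on the bar's axis, axes as the bar's; the lever's pivot is at x = 33 mm. Plain aluminium blade 8 mm thick, 16 mm high, reaching -y (outwards) to a 17 mm ball 106 mm from the pivot; at rest it splays away from the bar by 0.30 rad. Clamp fixed to the bar.
- press_right (a point): press point of the right brake lever (-y side): on the blade's far face, turned away from bar and robot, 75 mm from the pivot, at mid-height; moves with the lever. x axis square out of that face, away from the bar (press along -x), z up. It travels about 22 mm from rest to stop. Nothing stands within 45 mm beyond it at its level, nor within 55 mm below it.
- lever_right (a joint): right brake lever's angle, rad: 0 = sprung fully out, 0.30 = against its stop, blade parallel to the push bar and 13 mm clear of its grip. Pressing the blade towards the bar raises it; the pivot is upright. A return spring resists with about 3 N at the press point to start and about 8 N at the stop, and swings the lever back to 0 when let go.
- jar_center (a point): squat glass jar of 58 mm diameter, 75 mm high, metal cap, standing loose on the trolley top, beyond the levers. The point is its centre, half-way up. To be left alone.
- tin_center (a point): metal tin of 52 mm diameter, 55 mm high, standing loose on the trolley top, beyond the levers. The point is its centre, half-way up. To be left alone.
- vial_center (a point): slim amber glass bottle of 34 mm diameter, 90 mm high, black cap, standing loose on the trolley top, beyond the levers. The point is its centre, half-way up. To be left alone.

How it is judged:
By the outcome, as a careful person would: the job done as asked, in the order asked, and still so for the second after the job is handed in, with the robot touching nothing.
It also fails if it takes over 64 s, if anything falls off the work surface, if the arm or the gripper's body presses on something with over 40 N, if the wrist force passes 120 N, or if a joint passes its speed limit or range.

## Working session

There is one attempt and no reset: what is moved stays moved. The work goes in short steps, Python scripts to look and compute and a shell command to move; the robot and the scene stay as the last step left them, time stands still between calls to the robot, and variables do not carry over. Pictures are saved under pics/ and viewed, at most 10 in all, crops included, and the job is handed in when it is done.

```bash
mkdir -p pics; ls
python3 - <<'E'
from plant import r
import cv2,numpy as np
s=r.observe();print(s['time_s'],s['eef_pos'],s['ee_rot'],s['grip_width'],r.grip_point_offset)
for n in ['side','top']:
    cv2.imwrite(f'pics/{n}0.png',cv2.cvtColor(r.read_camera(n),cv2.COLOR_RGB2BGR))
    m=r.camera_model(n);print(n,m)
E
```

```text
pics
0.0 [0.16213077 0.65463994 0.22172618] [-4.20367514e-05  1.21074277e-01  9.92643066e-01 -8.72420923e-04] 1.0006588423660765 0.0187
side {'K': array([[455.64350734,   0.        , 254.85728093],
       [  0.        , 455.64350734, 186.06020165],
       [  0.        ,   0.        ,   1.        ]]), 'xyz': array([ 0.35187823, -0.63056805,  0.81728852]), 'rotation': array([-0.39336471,  0.90558179, -0.14173754,  0.07138843])}
top {'K': array([[363.29870491,   0.        , 253.03116873],
       [  0.        , 363.29870491, 189.74034847],
       [  0.        ,   0.        ,   1.        ]]), 'xyz': array([0.4604528 , 0.03615506, 0.87066554]), 'rotation': array([ 0.04641414, -0.69538796,  0.71331764, -0.0738868 ])}
```

View pics/top0.png

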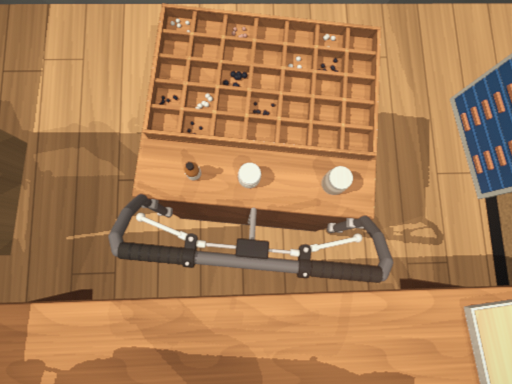

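View pics/side0.png

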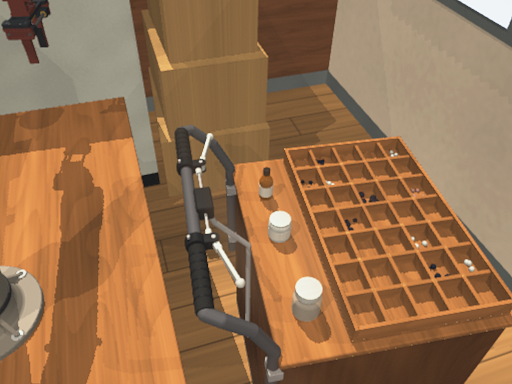

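The top view shows the bar (rows 250-275), the left clamp at (190,248) with its lever ball at about (140,217), and the right clamp at (305,260) with its ball at (358,238). The vial is at (192,170), the tin at (249,175) and the jar at (339,180). In the side view the left ball is at (210,138) and the right ball at (240,282).

```bash
cat > h.py <<'E'
import numpy as np,cv2
from scipy.spatial.transform import Rotation as R
from plant import r
def ray(m,uv):
    d=np.linalg.inv(m['K'])@[uv[0],uv[1],1.]
    q=np.array(m['rotation']); return np.array(m['xyz']),R.from_quat(q[[1,2,3,0]]).apply(d)
def onz(m,uv,z):
    o,d=ray(m,uv);return o+d*(z-o[2])/d[2]
def tri(m1,a,m2,b):
    o1,d1=ray(m1,a);o2,d2=ray(m2,b)
    t=np.linalg.lstsq(np.c_[d1,-d2],o2-o1,rcond=None)[0]
    p,q=o1+d1*t[0],o2+d2*t[1];return (p+q)/2,np.linalg.norm(p-q)
def proj(m,p):
    q=np.array(m['rotation']);c=R.from_quat(q[[1,2,3,0]]).inv().apply(np.array(p)-m['xyz'])
    return (m['K']@c/c[2])[:2]
E
python3 - <<'E'
from h import *
t=r.camera_model('top');s=r.camera_model('side')
for n,a,b in [('ballL',(140,217),(210,138)),('ballR',(358,238),(240,282)),('vialcap',(192,165),(267,171)),('tin',(249,168),(279,217)),('jar',(340,174),(309,285))]:
    print(n,tri(t,a,s,b),onz(t,a,.17))
for a in [(189,239),(187,263),(305,249),(304,273),(122,251),(380,273)]: print(a,onz(t,a,.17))
I=cv2.imread('pics/top0.png')[185:290,105:395];J=cv2.imread('pics/side0.png')[120:330,165:345]
cv2.imwrite('pics/c.png',cv2.resize(I,None,fx=2.7,fy=2.7,interpolation=2))
cv2.imwrite('pics/d.png',cv2.resize(J,None,fx=2.8,fy=2.8,interpolation=2))
E
```

```text
ballL (array([0.5338762 , 0.22676852, 0.16229885]), np.float64(0.000900182213028748)) [0.53263708 0.22476343 0.17      ]
ballR (array([ 0.48148158, -0.19304839,  0.17109975]), np.float64(0.00015988713887954236)) [ 0.48143578 -0.19339314  0.17      ]
vialcap (array([0.64797071, 0.13410226, 0.10654489]), np.float64(0.0008203089979621383)) [0.63278001 0.12591385 0.17      ]
tin (array([0.64039095, 0.01180388, 0.07585302]), np.float64(0.012081567846017391)) [0.62447853 0.01381482 0.17      ]
jar (array([ 0.62170901, -0.18793342,  0.09590597]), np.float64(0.005101007486114218)) [ 0.6086088 -0.1670569  0.17     ]
(189, 239) [0.48837978 0.13161082 0.17      ]
(187, 263) [0.44371595 0.13529444 0.17      ]
(305, 249) [ 0.46336588 -0.089173    0.17      ]
(304, 273) [ 0.41861801 -0.08489021  0.17      ]
(122, 251) [0.46942884 0.2566896  0.17      ]
(380, 273) [ 0.41416044 -0.23063676  0.17      ]
```

View pics/c.png

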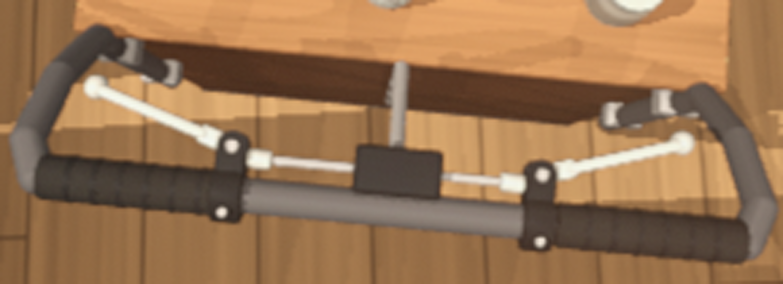

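View pics/d.png

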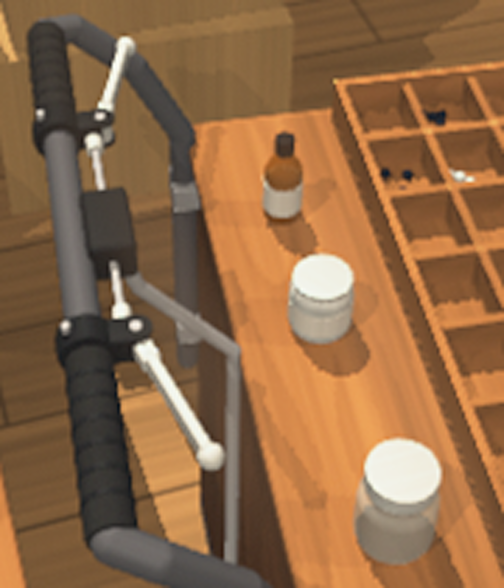

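The crops give sub-pixel positions: the balls are at top (140.2,216.9) and (358,238), and side (210,135.7) and (240,282.5). The pivots are at top (190.6,239.1) and (305.4,249.8). The bar is yawed about -0.117 rad, and the objects stand well below it (tops at about 0.11 m). I'll start travelling high with the fingers shut and the tool's y axis turning onto the bar's x axis.

```bash
python3 -m creep '[{"twist":[0,0,-5],"slide":[1,-2,2],"claw":-1},{"twist":[0,0,-11],"slide":[4,-5,3],"claw":-1},{"twist":[0,0,-17],"slide":[7,-9,3],"claw":-1},{"twist":[0,0,-23],"slide":[10,-12,3],"claw":-1},{"twist":[0,0,-28],"slide":[13,-15,3],"claw":-1}]' 30
python3 -m creep '[{"twist":[0,0,-5],"slide":[3,-3,0],"claw":-1},{"twist":[0,0,-11],"slide":[6,-6,0],"claw":-1},{"twist":[0,0,-17],"slide":[8,-9,0],"claw":-1},{"twist":[0,0,-23],"slide":[11,-12,0],"claw":-1},{"twist":[0,0,-28],"slide":[13,-15,0],"claw":-1}]'
python3 - <<'E'
from h import *
t=r.camera_model('top');s=r.camera_model('side')
bl=tri(t,(140.2,216.9),s,(210,135.7));br=tri(t,(358,238),s,(240,282.5));print(bl,br)
L,Rr=onz(t,(140.2,216.9),.17)[:2],onz(t,(358,238),.17)[:2]
yaw=.117;X=np.array([np.cos(yaw),-np.sin(yaw)]);Y=np.array([np.sin(yaw),np.cos(yaw)])
o=(L+Rr)/2-.0643*X;m=((L-Rr)@Y)/2-.1013;print('o',o,'m',m,(L-o)@X,(Rr-o)@X)
for sgn,n in ((1,'L'),(-1,'R')):
    for x in (.088,.0505): print(n,x,o+x*X+sgn*(m+.072)*Y)
st=r.observe();print(st['eef_pos'],st['qpos'])
q=st['ee_rot'];print(R.from_quat(np.array(q)[[1,2,3,0]]).as_matrix().round(3))
E
```

```text
time_s: 0.6
eef_pos: [0.2932, 0.5034, 0.2525]
ee_rot: [-0.0, 0.36, 0.933, -0.0]
contact_force: [1.4, 0.2, 0.3]
grip_width: 0.587
finger_force: 0.0
time_s: 1.1
eef_pos: [0.4237, 0.3534, 0.2525]
ee_rot: [0.0, 0.575, 0.818, -0.0]
contact_force: [0.7, 0.2, 0.6]
grip_width: 0.132
finger_force: 0.0
(array([0.5333823 , 0.22398723, 0.17111212]), np.float64(0.001369157837906692)) (array([ 0.48144842, -0.1933599 ,  0.17011107]), np.float64(3.240731654208523e-05))
o [0.44326714 0.02300428] m 0.10916242804160636 0.06543152841841793 0.06316847158158202
L 0.088 [0.55181319 0.19265563]
L 0.0505 [0.51456956 0.19703313]
R 0.088 [ 0.50951783 -0.16719212]
R 0.0505 [ 0.47227421 -0.16281462]
[0.42373266 0.3533843  0.25248342] [-1.09491661  0.24957633  0.3451448   1.83737426 -0.09478277  1.07074713
 -0.36864925]
[[-0.339  0.941  0.   ]
 [ 0.941  0.339 -0.   ]
 [-0.     0.    -1.   ]]
```

```bash
python3 -m creep '[{"twist":[0,0,-5],"slide":[3,-3,0],"claw":-1},{"twist":[0,0,-11],"slide":[6,-6,0],"claw":-1},{"twist":[0,0,-17],"slide":[9,-10,0],"claw":-1},{"twist":[0,0,-22],"slide":[12,-14,0],"claw":-1},{"twist":[0,0,-26.5],"slide":[13.4,-16.1,0],"claw":-1}]'
python3 -m creep '[{"twist":[0,0,0],"slide":[0,0,-1],"claw":-1},{"twist":[0,0,0],"slide":[0,0,-3],"claw":-1},{"twist":[0,0,0],"slide":[0,0,-4],"claw":-1},{"twist":[0,0,0],"slide":[0,0,-4],"claw":-1}]'
python3 - <<'E'
from h import *
print(r.observe()['eef_pos'],r.observe()['qpos'])
a=r.read_camera('side');b=r.read_camera('wrist')
I=np.hstack([cv2.resize(a[90:330,100:340],(480,480)),cv2.resize(b,(320,240))[:, :].repeat(2,0)]) if 0 else a
c=cv2.resize(a[100:250,150:300],(400,400),interpolation=2);d=cv2.resize(b,(400,300));d=np.vstack([d,np.zeros((100,400,3),np.uint8)])
cv2.imwrite('pics/e.png',cv2.cvtColor(np.hstack([c,d]),cv2.COLOR_RGB2BGR))
E
```

```text
time_s: 1.6
eef_pos: [0.5583, 0.1894, 0.2527]
ee_rot: [0.001, 0.749, 0.663, -0.0]
contact_force: [-0.4, -0.4, 0.1]
grip_width: 0.001
finger_force: 0.0
time_s: 2.0
eef_pos: [0.5543, 0.1954, 0.2107]
ee_rot: [-0.001, 0.745, 0.667, -0.002]
contact_force: [0.4, 0.0, 0.0]
grip_width: 0.006
finger_force: 0.0
[0.5542911  0.19542131 0.21068771] [-0.83164179  0.37501794  0.50008522  1.80657064 -0.20834423  1.01626718
 -0.35901344]
```

View pics/e.png

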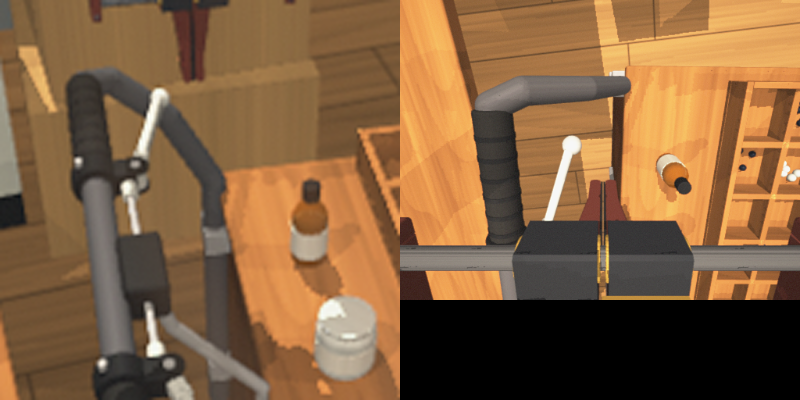

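Side crop: the shut red fingers hang just beyond the left lever. The lever runs from its ball at (160,97) to its pivot at (130,185), and nothing is below. Next I lower the fingers.

```bash
python3 -m creep '[{"twist":[0,0,0],"slide":[0.3,0,-2],"claw":-1},{"twist":[0,0,0],"slide":[0.3,0,-4],"claw":-1},{"twist":[0,0,0],"slide":[0.3,0,-6],"claw":-1},{"twist":[0,0,0],"slide":[0.3,0,-6.7],"claw":-1},{"twist":[0,0,0],"slide":[0.3,0,-6.7],"claw":-1}]'
python3 -m creep '[{"twist":[0,0,0],"slide":[0,0,0],"claw":-1},{"twist":[0,0,0],"slide":[0,0,0],"claw":-1}]'
python3 - <<'E'
from h import *
def bar():
    p=r.observe()['eef_pos'][:2]-np.array([.44327,.0230]);c,s=np.cos(.117),np.sin(.117)
    return p@[c,-s],p@[s,c]
print(r.observe()['eef_pos'],bar())
E
```

```text
time_s: 2.6
eef_pos: [0.559, 0.1945, 0.1455]
ee_rot: [-0.0, 0.745, 0.667, -0.0]
contact_force: [0.6, -0.0, -0.5]
grip_width: 0.003
finger_force: 0.0
time_s: 2.8
eef_pos: [0.5601, 0.1946, 0.1469]
ee_rot: [0.0, 0.746, 0.666, 0.001]
contact_force: [0.3, -0.5, 0.1]
grip_width: 0.009
finger_force: 0.0
[0.56005774 0.19457412 0.14691754] (np.float64(0.09596089485796128), np.float64(0.184034137235069))
```

```bash
python3 -m creep '[{"twist":[0,0,0],"slide":[-0.5,0,0],"claw":-1},{"twist":[0,0,0],"slide":[-1,0.05,0],"claw":-1},{"twist":[0,0,0],"slide":[-1.4,0.1,0],"claw":-1},{"twist":[0,0,0],"slide":[-1.8,0.1,0],"claw":-1},{"twist":[0,0,0],"slide":[-2.2,0.1,0],"claw":-1}]'
python3 -m creep '[{"twist":[0,0,0],"slide":[-0.3,0.03,0],"claw":-1},{"twist":[0,0,0],"slide":[-0.6,0.06,0],"claw":-1},{"twist":[0,0,0],"slide":[-0.9,0.1,0],"claw":-1},{"twist":[0,0,0],"slide":[-1.2,0.13,0],"claw":-1}]'
python3 -m creep '[{"twist":[0,0,0],"slide":[-0.2,0.02,0],"claw":-1},{"twist":[0,0,0],"slide":[-0.4,0.04,0],"claw":-1},{"twist":[0,0,0],"slide":[-0.6,0.06,0],"claw":-1}]'
python3 - <<'E'
from h import *
p=r.observe()['eef_pos'][:2]-np.array([.44327,.0230]);c,s=np.cos(.117),np.sin(.117)
print(p@[c,-s],p@[s,c],r.observe()['contact_force'])
E
```

```text
time_s: 3.3
eef_pos: [0.5368, 0.1953, 0.1457]
ee_rot: [-0.0, 0.745, 0.667, 0.0]
contact_force: [0.6, -0.8, 0.1]
grip_width: 0.004
finger_force: 0.0
time_s: 3.7
eef_pos: [0.5262, 0.197, 0.1462]
ee_rot: [0.0, 0.746, 0.666, 0.001]
contact_force: [5.0, 1.0, 0.2]
grip_width: 0.004
finger_force: 2.2
time_s: 4.0
eef_pos: [0.5203, 0.1978, 0.1462]
ee_rot: [0.0, 0.746, 0.666, 0.001]
contact_force: [5.5, 1.8, -0.6]
grip_width: 0.006
finger_force: 2.6
0.05613116943957859 0.18255991489926143 [ 5.50344018  1.75254308 -0.57376454]
```

```bash
for i in 1; do :; done; python3 -m creep '[{"twist":[0,0,0],"slide":[-0.15,0.02,0],"claw":-1},{"twist":[0,0,0],"slide":[-0.3,0.04,0],"claw":-1},{"twist":[0,0,0],"slide":[-0.3,0.04,0],"claw":-1}]'
python3 -m creep '[{"twist":[0,0,0],"slide":[-0.1,0.01,0],"claw":-1},{"twist":[0,0,0],"slide":[-0.2,0.02,0],"claw":-1},{"twist":[0,0,0],"slide":[-0.2,0.02,0],"claw":-1}]'
```

```text
time_s: 4.3
eef_pos: [0.5174, 0.1984, 0.1462]
ee_rot: [0.0, 0.745, 0.667, 0.002]
contact_force: [5.6, 2.3, 0.6]
grip_width: 0.007
finger_force: 2.7
time_s: 4.6
eef_pos: [0.5156, 0.1986, 0.1463]
ee_rot: [0.0, 0.745, 0.667, 0.002]
contact_force: [6.9, 2.7, -0.3]
grip_width: 0.004
finger_force: 2.9
```

```bash
python3 -m creep '[{"twist":[0,0,0],"slide":[-0.1,0.01,0],"claw":-1},{"twist":[0,0,0],"slide":[-0.1,0.01,0],"claw":-1}]'
python3 -m creep '[{"twist":[0,0,0],"slide":[-0.1,0.01,0],"claw":-1},{"twist":[0,0,0],"slide":[-0.1,0.01,0],"claw":-1}]'
```

```text
time_s: 4.8
eef_pos: [0.5147, 0.1988, 0.1463]
ee_rot: [0.001, 0.745, 0.667, 0.002]
contact_force: [6.7, 3.0, -0.6]
grip_width: 0.002
finger_force: 3.0
time_s: 5.0
eef_pos: [0.5138, 0.199, 0.1463]
ee_rot: [0.001, 0.745, 0.667, 0.002]
contact_force: [7.1, 3.1, -0.9]
grip_width: 0.009
finger_force: 3.1
```

```bash
python3 -m creep '[{"twist":[0,0,0],"slide":[-0.1,0.01,0],"claw":-1},{"twist":[0,0,0],"slide":[-0.1,0.01,0],"claw":-1}]'
python3 -m creep '[{"twist":[0,0,0],"slide":[-0.1,0.01,0],"claw":-1},{"twist":[0,0,0],"slide":[-0.1,0.01,0],"claw":-1}]'
```

```text
time_s: 5.2
eef_pos: [0.5128, 0.1991, 0.1463]
ee_rot: [0.001, 0.745, 0.667, 0.002]
contact_force: [7.0, 2.0, -1.1]
grip_width: 0.005
finger_force: 3.2
time_s: 5.4
eef_pos: [0.512, 0.1992, 0.1464]
ee_rot: [0.001, 0.745, 0.667, 0.002]
contact_force: [7.3, 3.2, -1.6]
grip_width: 0.005
finger_force: 3.3
```

```bash
python3 -m creep '[{"twist":[0,0,0],"slide":[-0.1,0.01,0],"claw":-1},{"twist":[0,0,0],"slide":[-0.1,0.01,0],"claw":-1}]'
python3 -m creep '[{"twist":[0,0,0],"slide":[-0.1,0.01,0],"claw":-1},{"twist":[0,0,0],"slide":[-0.1,0.01,0],"claw":-1}]'
python3 - <<'E'
from h import *
a=r.read_camera('side');b=r.read_camera('wrist')
c=cv2.resize(a[100:250,150:300],(400,400),interpolation=2);d=cv2.resize(b[100:324,120:344],(400,400))
cv2.imwrite('pics/f.png',cv2.cvtColor(np.hstack([c,d]),cv2.COLOR_RGB2BGR))
E
```

```text
time_s: 5.6
eef_pos: [0.511, 0.1993, 0.1464]
ee_rot: [0.001, 0.745, 0.667, 0.002]
contact_force: [7.6, 2.9, -1.4]
grip_width: 0.005
finger_force: 3.4
time_s: 5.8
eef_pos: [0.5101, 0.1994, 0.1464]
ee_rot: [0.001, 0.745, 0.667, 0.002]
contact_force: [7.0, 2.8, -1.1]
grip_width: 0.002
finger_force: 3.6
```

View pics/f.png

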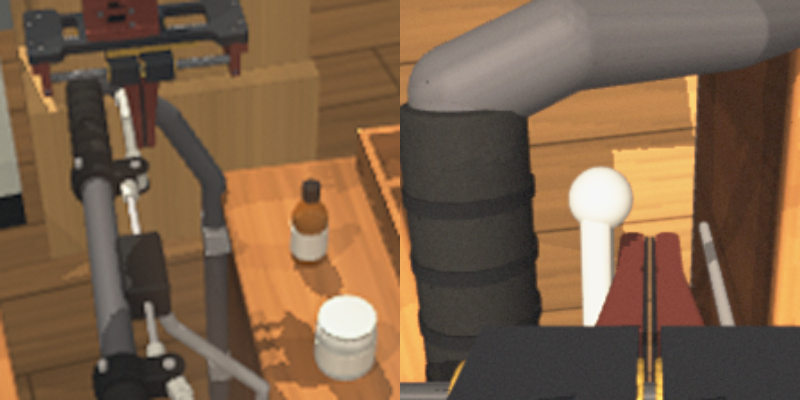

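Wrist crop: the ball at (600,197) is close to the grip's edge at (530,200) but clear of it. The lever is nearly parallel, with the finger back resting on its far face. Contact is still at spring level, so I go on in 1 mm steps.

```bash
python3 -m creep '[{"twist":[0,0,0],"slide":[-0.1,0.01,0],"claw":-1},{"twist":[0,0,0],"slide":[-0.1,0.01,0],"claw":-1}]'
python3 -m creep '[{"twist":[0,0,0],"slide":[-0.1,0.01,0],"claw":-1},{"twist":[0,0,0],"slide":[-0.1,0.01,0],"claw":-1}]'
```

```text
time_s: 6.1
eef_pos: [0.51, 0.1994, 0.1465]
ee_rot: [0.001, 0.746, 0.666, 0.003]
contact_force: [10.5, 3.0, -3.4]
grip_width: 0.007
finger_force: 4.8
time_s: 6.3
eef_pos: [0.51, 0.1993, 0.1467]
ee_rot: [0.002, 0.746, 0.666, 0.004]
contact_force: [12.4, 2.1, -5.4]
grip_width: 0.005
finger_force: 6.0
```

The stop is reached: the position stays fixed while the force rises to 12 N. I hold for 1.5 s, then back off.

```bash
python3 -m creep '[{"twist":[0,0,0],"slide":[0,0,0],"claw":-1},{"twist":[0,0,0],"slide":[0,0,0],"claw":-1},{"twist":[0,0,0],"slide":[0,0,0],"claw":-1},{"twist":[0,0,0],"slide":[0,0,0],"claw":-1},{"twist":[0,0,0],"slide":[0,0,0],"claw":-1}]'
python3 -m creep '[{"twist":[0,0,0],"slide":[0,0,0],"claw":-1},{"twist":[0,0,0],"slide":[0,0,0],"claw":-1},{"twist":[0,0,0],"slide":[0,0,0],"claw":-1},{"twist":[0,0,0],"slide":[0,0,0],"claw":-1},{"twist":[0,0,0],"slide":[0,0,0],"claw":-1}]'
python3 -m creep '[{"twist":[0,0,0],"slide":[0,0,0],"claw":-1},{"twist":[0,0,0],"slide":[0,0,0],"claw":-1},{"twist":[0,0,0],"slide":[0,0,0],"claw":-1},{"twist":[0,0,0],"slide":[0,0,0],"claw":-1},{"twist":[0,0,0],"slide":[0,0,0],"claw":-1}]'
python3 -m creep '[{"twist":[0,0,0],"slide":[0.5,-0.06,0],"claw":-1},{"twist":[0,0,0],"slide":[1.2,-0.14,0],"claw":-1},{"twist":[0,0,0],"slide":[1.9,-0.2,0],"claw":-1},{"twist":[0,0,0],"slide":[2.6,-0.3,0],"claw":-1},{"twist":[0,0,0],"slide":[3.3,-0.4,0],"claw":-1}]'
python3 -m creep '[{"twist":[0,0,0],"slide":[0.7,-0.08,0],"claw":-1},{"twist":[0,0,0],"slide":[1.4,-0.16,0],"claw":-1},{"twist":[0,0,0],"slide":[1.4,-0.16,0],"claw":-1},{"twist":[0,0,0],"slide":[1.4,-0.16,0],"claw":-1},{"twist":[0,0,0],"slide":[1.4,-0.16,0],"claw":-1}]'
python3 - <<'E'
from h import *
cv2.imwrite('pics/top1.png',cv2.cvtColor(r.read_camera('top'),cv2.COLOR_RGB2BGR))
a=r.read_camera('side');b=r.read_camera('wrist')
c=cv2.resize(a[100:250,150:300],(400,400),interpolation=2);d=cv2.resize(b[100:324,120:344],(400,400))
cv2.imwrite('pics/g.png',cv2.cvtColor(np.hstack([c,d]),cv2.COLOR_RGB2BGR))
E
```

```text
time_s: 6.8
eef_pos: [0.51, 0.1994, 0.1467]
ee_rot: [0.002, 0.746, 0.666, 0.004]
contact_force: [13.2, 2.4, -4.4]
grip_width: 0.003
finger_force: 5.9
time_s: 7.3
eef_pos: [0.51, 0.1994, 0.1467]
ee_rot: [0.002, 0.746, 0.666, 0.004]
contact_force: [13.2, 3.3, -5.2]
grip_width: 0.007
finger_force: 5.9
time_s: 7.8
eef_pos: [0.51, 0.1994, 0.1467]
ee_rot: [0.002, 0.746, 0.666, 0.004]
contact_force: [13.5, 2.1, -5.5]
grip_width: 0.002
finger_force: 5.9
time_s: 8.3
eef_pos: [0.5386, 0.1941, 0.1451]
ee_rot: [-0.001, 0.746, 0.666, -0.001]
contact_force: [0.3, 0.5, 0.7]
grip_width: 0.0
finger_force: 0.0
time_s: 8.8
eef_pos: [0.5528, 0.1931, 0.1455]
ee_rot: [-0.0, 0.745, 0.667, -0.0]
contact_force: [-0.1, -0.5, 1.1]
grip_width: 0.004
finger_force: 0.0
```

View pics/g.png

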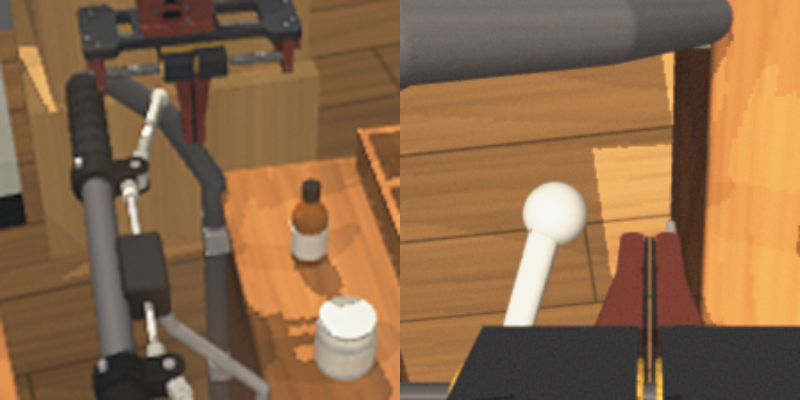

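The lever has sprung back: its ball is at (160,97) in the side crop, as before, and the fingers are clear of it. I raise, cross to the right side and come down beyond the right lever.

```bash
python3 -m creep '[{"twist":[0,0,0],"slide":[0,0,2],"claw":-1},{"twist":[0,0,0],"slide":[0,0,5],"claw":-1},{"twist":[0,0,0],"slide":[0,0,8],"claw":-1},{"twist":[0,0,0],"slide":[0,0,10],"claw":-1},{"twist":[0,0,0],"slide":[0,0,10],"claw":-1}]'
python3 -m creep '[{"twist":[0,0,0],"slide":[-0.3,-2,0],"claw":-1},{"twist":[0,0,0],"slide":[-0.7,-6,0],"claw":-1},{"twist":[0,0,0],"slide":[-1.1,-10,0],"claw":-1},{"twist":[0,0,0],"slide":[-1.5,-14,0],"claw":-1},{"twist":[0,0,0],"slide":[-1.8,-18,0],"claw":-1}]'
python3 -m creep '[{"twist":[0,0,0],"slide":[-0.4,-4,0],"claw":-1},{"twist":[0,0,0],"slide":[-0.8,-8,0],"claw":-1},{"twist":[0,0,0],"slide":[-1.2,-12,0],"claw":-1},{"twist":[0,0,0],"slide":[-1.7,-16,0],"claw":-1},{"twist":[0,0,0],"slide":[-1.9,-18,0],"claw":-1}]'
python3 -m creep '[{"twist":[0,0,0],"slide":[0,0,0],"claw":-1},{"twist":[0,0,0],"slide":[0,0,0],"claw":-1},{"twist":[0,0,0],"slide":[0,0,0],"claw":-1}]'
python3 - <<'E'
from h import *
p=r.observe()['eef_pos'][:2]-np.array([.44327,.0230]);c,s=np.cos(.117),np.sin(.117)
print(p@[c,-s],p@[s,c],r.observe()['qpos'])
E
```

```text
time_s: 9.45
eef_pos: [0.5549, 0.1934, 0.2487]
ee_rot: [0.001, 0.746, 0.666, 0.003]
contact_force: [-1.0, -0.4, -0.0]
grip_width: 0.008
finger_force: 0.0
time_s: 9.95
eef_pos: [0.5331, 0.0098, 0.2441]
ee_rot: [-0.001, 0.746, 0.666, -0.001]
contact_force: [0.2, -0.0, 0.7]
grip_width: 0.003
finger_force: 0.0
time_s: 10.45
eef_pos: [0.5129, -0.1721, 0.2444]
ee_rot: [-0.001, 0.747, 0.664, -0.001]
contact_force: [-0.2, 0.3, 0.3]
grip_width: 0.006
finger_force: 0.0
time_s: 10.75
eef_pos: [0.5158, -0.1659, 0.2448]
ee_rot: [-0.001, 0.745, 0.667, -0.0]
contact_force: [0.5, -0.0, -0.2]
grip_width: 0.005
finger_force: 0.0
0.09407441284580106 -0.1791068485340438 [-0.35705303  0.27131088  0.67432052  1.88262527 -0.19390224  1.05482564
  0.28563922]
```

```bash
python3 -m creep '[{"twist":[0,0,0],"slide":[0.2,-0.3,-2],"claw":-1},{"twist":[0,0,0],"slide":[0.2,-0.3,-5],"claw":-1},{"twist":[0,0,0],"slide":[0.2,-0.3,-8],"claw":-1},{"twist":[0,0,0],"slide":[0.2,-0.3,-9.9],"claw":-1},{"twist":[0,0,0],"slide":[0.2,-0.3,-9.9],"claw":-1}]'
python3 -m creep '[{"twist":[0,0,0],"slide":[0,0,0],"claw":-1},{"twist":[0,0,0],"slide":[0,0,0],"claw":-1}]'
python3 - <<'E'
from h import *
p=r.observe()['eef_pos'][:2]-np.array([.44327,.0230]);c,s=np.cos(.117),np.sin(.117)
print(p@[c,-s],p@[s,c])
a=r.read_camera('side');b=r.read_camera('wrist')
c=cv2.resize(a[180:330,150:300],(400,400),interpolation=2);d=cv2.resize(b,(400,300));d=np.vstack([d,np.zeros((100,400,3),np.uint8)])
cv2.imwrite('pics/k.png',cv2.cvtColor(np.hstack([c,d]),cv2.COLOR_RGB2BGR))
E
```

```text
time_s: 11.25
eef_pos: [0.5165, -0.1679, 0.144]
ee_rot: [-0.002, 0.745, 0.667, -0.002]
contact_force: [0.4, 0.7, -0.4]
grip_width: 0.009
finger_force: 0.0
time_s: 11.45
eef_pos: [0.5192, -0.1698, 0.1478]
ee_rot: [0.001, 0.745, 0.667, 0.001]
contact_force: [0.2, 0.3, 0.6]
grip_width: 0.007
finger_force: 0.0
0.09791796920231874 -0.18264214906829765
```

View pics/k.png

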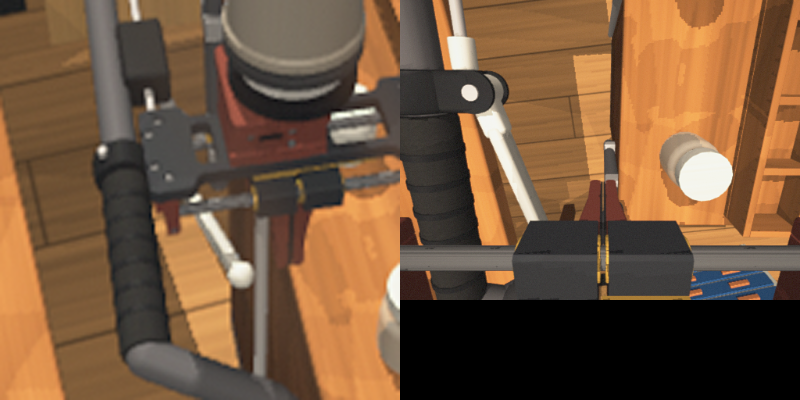

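The fingers are beyond the right lever, which is at rest with its ball at (240,272) in the side crop. The jar is clear. I press.

```bash
python3 -m creep '[{"twist":[0,0,0],"slide":[-0.5,0.06,0],"claw":-1},{"twist":[0,0,0],"slide":[-1,0.12,0],"claw":-1},{"twist":[0,0,0],"slide":[-1.5,0.18,0],"claw":-1},{"twist":[0,0,0],"slide":[-1.9,0.2,0],"claw":-1},{"twist":[0,0,0],"slide":[-2.3,0.25,0],"claw":-1}]'
python3 -m creep '[{"twist":[0,0,0],"slide":[-0.3,0.03,0],"claw":-1},{"twist":[0,0,0],"slide":[-0.6,0.06,0],"claw":-1},{"twist":[0,0,0],"slide":[-0.9,0.1,0],"claw":-1},{"twist":[0,0,0],"slide":[-1.2,0.13,0],"claw":-1}]'
python3 -m creep '[{"twist":[0,0,0],"slide":[-0.2,0.02,0],"claw":-1},{"twist":[0,0,0],"slide":[-0.4,0.04,0],"claw":-1},{"twist":[0,0,0],"slide":[-0.6,0.06,0],"claw":-1},{"twist":[0,0,0],"slide":[-0.6,0.06,0],"claw":-1}]'
python3 - <<'E'
from h import *
p=r.observe()['eef_pos'][:2]-np.array([.44327,.0230]);c,s=np.cos(.117),np.sin(.117)
print(p@[c,-s],p@[s,c])
E
```

```text
time_s: 12.05
eef_pos: [0.4948, -0.1676, 0.1467]
ee_rot: [-0.0, 0.746, 0.666, 0.0]
contact_force: [0.4, -0.7, -0.5]
grip_width: 0.007
finger_force: 0.0
time_s: 12.45
eef_pos: [0.4843, -0.1668, 0.1472]
ee_rot: [0.001, 0.746, 0.666, 0.001]
contact_force: [5.0, -2.5, 0.3]
grip_width: -0.0
finger_force: 1.9
time_s: 12.85
eef_pos: [0.4779, -0.1663, 0.1471]
ee_rot: [0.001, 0.746, 0.666, 0.0]
contact_force: [4.4, -2.9, 1.2]
grip_width: 0.006
finger_force: 2.3
0.05651008235782062 -0.18391719108608023
```

```bash
python3 -m creep '[{"twist":[0,0,0],"slide":[-0.2,0.02,0],"claw":-1},{"twist":[0,0,0],"slide":[-0.4,0.05,0],"claw":-1},{"twist":[0,0,0],"slide":[-0.6,0.07,0],"claw":-1},{"twist":[0,0,0],"slide":[-0.6,0.07,0],"claw":-1}]'
python3 -m creep '[{"twist":[0,0,0],"slide":[-0.1,0.01,0],"claw":-1},{"twist":[0,0,0],"slide":[-0.2,0.02,0],"claw":-1},{"twist":[0,0,0],"slide":[-0.2,0.02,0],"claw":-1}]'
python3 -m creep '[{"twist":[0,0,0],"slide":[-0.1,0.01,0],"claw":-1},{"twist":[0,0,0],"slide":[-0.1,0.01,0],"claw":-1}]'
```

```text
time_s: 13.25
eef_pos: [0.4723, -0.1658, 0.1472]
ee_rot: [0.001, 0.746, 0.666, 0.001]
contact_force: [6.1, -4.4, 0.8]
grip_width: 0.005
finger_force: 2.8
time_s: 13.55
eef_pos: [0.4705, -0.1658, 0.1472]
ee_rot: [0.002, 0.746, 0.666, 0.0]
contact_force: [6.7, -3.9, 0.2]
grip_width: 0.006
finger_force: 2.9
time_s: 13.75
eef_pos: [0.4695, -0.1657, 0.1472]
ee_rot: [0.002, 0.746, 0.666, 0.001]
contact_force: [6.4, -3.6, -0.4]
grip_width: 0.003
finger_force: 3.0
```

```bash
python3 -m creep '[{"twist":[0,0,0],"slide":[-0.1,0.01,0],"claw":-1},{"twist":[0,0,0],"slide":[-0.2,0.02,0],"claw":-1},{"twist":[0,0,0],"slide":[-0.2,0.02,0],"claw":-1}]'
python3 -m creep '[{"twist":[0,0,0],"slide":[-0.1,0.01,0],"claw":-1},{"twist":[0,0,0],"slide":[-0.1,0.01,0],"claw":-1}]'
```

```text
time_s: 14.05
eef_pos: [0.4677, -0.1655, 0.1473]
ee_rot: [0.002, 0.746, 0.666, 0.001]
contact_force: [6.2, -4.1, 0.1]
grip_width: 0.005
finger_force: 3.2
time_s: 14.25
eef_pos: [0.4668, -0.1655, 0.1473]
ee_rot: [0.002, 0.746, 0.666, 0.001]
contact_force: [6.7, -4.5, -1.6]
grip_width: 0.002
finger_force: 3.4
```

```bash
python3 -m creep '[{"twist":[0,0,0],"slide":[-0.1,0.01,0],"claw":-1},{"twist":[0,0,0],"slide":[-0.1,0.01,0],"claw":-1}]'
python3 -m creep '[{"twist":[0,0,0],"slide":[-0.1,0.01,0],"claw":-1},{"twist":[0,0,0],"slide":[-0.1,0.01,0],"claw":-1}]'
```

```text
time_s: 14.45
eef_pos: [0.466, -0.1654, 0.1473]
ee_rot: [0.002, 0.746, 0.666, 0.001]
contact_force: [6.6, -4.3, -1.8]
grip_width: 0.006
finger_force: 3.7
time_s: 14.65
eef_pos: [0.4654, -0.1654, 0.1474]
ee_rot: [0.002, 0.746, 0.666, 0.001]
contact_force: [8.1, -4.3, -3.1]
grip_width: 0.003
finger_force: 4.2
```

```bash
python3 -m creep '[{"twist":[0,0,0],"slide":[-0.1,0.01,0],"claw":-1},{"twist":[0,0,0],"slide":[-0.1,0.01,0],"claw":-1}]'
python3 -m creep '[{"twist":[0,0,0],"slide":[-0.1,0.01,0],"claw":-1},{"twist":[0,0,0],"slide":[-0.1,0.01,0],"claw":-1}]'
```

```text
time_s: 14.85
eef_pos: [0.4654, -0.1653, 0.1475]
ee_rot: [0.003, 0.746, 0.666, 0.001]
contact_force: [12.0, -4.4, -5.1]
grip_width: 0.005
finger_force: 5.3
time_s: 15.05
eef_pos: [0.4653, -0.1652, 0.1478]
ee_rot: [0.004, 0.745, 0.667, 0.002]
contact_force: [13.7, -5.1, -6.1]
grip_width: 0.006
finger_force: 6.3
```

The right lever is against its stop. I hold 1.5 s, retreat and rise clear.

```bash
python3 -m creep '[{"twist":[0,0,0],"slide":[0,0,0],"claw":-1},{"twist":[0,0,0],"slide":[0,0,0],"claw":-1},{"twist":[0,0,0],"slide":[0,0,0],"claw":-1},{"twist":[0,0,0],"slide":[0,0,0],"claw":-1},{"twist":[0,0,0],"slide":[0,0,0],"claw":-1}]'
python3 -m creep '[{"twist":[0,0,0],"slide":[0,0,0],"claw":-1},{"twist":[0,0,0],"slide":[0,0,0],"claw":-1},{"twist":[0,0,0],"slide":[0,0,0],"claw":-1},{"twist":[0,0,0],"slide":[0,0,0],"claw":-1},{"twist":[0,0,0],"slide":[0,0,0],"claw":-1}]'
python3 -m creep '[{"twist":[0,0,0],"slide":[0,0,0],"claw":-1},{"twist":[0,0,0],"slide":[0,0,0],"claw":-1},{"twist":[0,0,0],"slide":[0,0,0],"claw":-1},{"twist":[0,0,0],"slide":[0,0,0],"claw":-1},{"twist":[0,0,0],"slide":[0,0,0],"claw":-1}]'
python3 -m creep '[{"twist":[0,0,0],"slide":[0.5,-0.06,0],"claw":-1},{"twist":[0,0,0],"slide":[1.2,-0.14,0],"claw":-1},{"twist":[0,0,0],"slide":[1.9,-0.2,0],"claw":-1},{"twist":[0,0,0],"slide":[2.6,-0.3,0],"claw":-1},{"twist":[0,0,0],"slide":[3.3,-0.4,0],"claw":-1}]'
python3 -m creep '[{"twist":[0,0,0],"slide":[0.7,-0.08,0],"claw":-1},{"twist":[0,0,0],"slide":[1.4,-0.16,0],"claw":-1},{"twist":[0,0,0],"slide":[1.8,-0.2,0],"claw":-1},{"twist":[0,0,0],"slide":[1.8,-0.2,0],"claw":-1},{"twist":[0,0,0],"slide":[1.8,-0.2,0],"claw":-1}]'
python3 -m creep '[{"twist":[0,0,0],"slide":[0,0,2],"claw":-1},{"twist":[0,0,0],"slide":[0,0,5],"claw":-1},{"twist":[0,0,0],"slide":[0,0,8],"claw":-1},{"twist":[0,0,0],"slide":[0,0,11],"claw":-1},{"twist":[0,0,0],"slide":[0,0,14],"claw":-1}]'
python3 -m creep '[{"twist":[0,0,0],"slide":[0,0,0],"claw":-1},{"twist":[0,0,0],"slide":[0,0,0],"claw":-1},{"twist":[0,0,0],"slide":[0,0,0],"claw":-1},{"twist":[0,0,0],"slide":[0,0,0],"claw":-1}]'
python3 - <<'E'
from h import *
a=r.read_camera('side');b=r.read_camera('wrist');e=r.read_camera('top')
c=cv2.resize(a[120:330,165:345],(343,400),interpolation=2);d=cv2.resize(b,(400,300));d=np.vstack([d,np.zeros((100,400,3),np.uint8)])
cv2.imwrite('pics/l.png',cv2.cvtColor(np.hstack([c,d]),cv2.COLOR_RGB2BGR))
E
```

```text
time_s: 15.55
eef_pos: [0.4653, -0.1652, 0.1478]
ee_rot: [0.004, 0.745, 0.667, 0.002]
contact_force: [12.9, -6.4, -5.1]
grip_width: 0.006
finger_force: 6.3
time_s: 16.05
eef_pos: [0.4653, -0.1652, 0.1477]
ee_rot: [0.004, 0.745, 0.667, 0.002]
contact_force: [13.2, -5.7, -6.9]
grip_width: 0.006
finger_force: 6.3
time_s: 16.55
eef_pos: [0.4653, -0.1652, 0.1477]
ee_rot: [0.004, 0.745, 0.667, 0.002]
contact_force: [12.8, -4.9, -6.9]
grip_width: 0.012
finger_force: 6.3
time_s: 17.05
eef_pos: [0.4937, -0.1674, 0.1462]
ee_rot: [-0.001, 0.745, 0.667, -0.001]
contact_force: [-0.5, 0.6, -0.8]
grip_width: 0.003
finger_force: 0.0
time_s: 17.55
eef_pos: [0.5119, -0.1701, 0.1465]
ee_rot: [-0.0, 0.746, 0.666, -0.0]
contact_force: [-0.2, -0.4, 0.1]
grip_width: 0.008
finger_force: 0.0
time_s: 18.05
eef_pos: [0.5116, -0.1701, 0.2878]
ee_rot: [-0.0, 0.746, 0.666, -0.0]
contact_force: [0.4, -0.0, 0.7]
grip_width: 0.007
finger_force: 0.0
time_s: 18.45
eef_pos: [0.5115, -0.1697, 0.2854]
ee_rot: [-0.001, 0.746, 0.666, -0.001]
contact_force: [-0.4, -0.2, -0.0]
grip_width: 0.01
finger_force: 0.0
```

View pics/l.png

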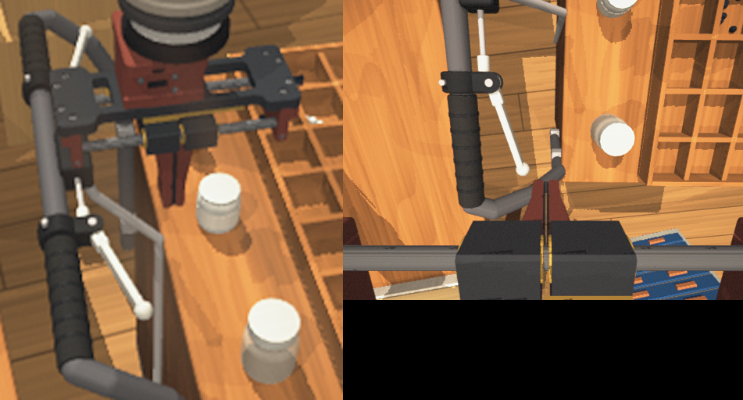

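Both levers are sprung out: the right ball is at (144,311) in the side crop, matching its start, and the left ball is at (83,33). The jar and tin are unmoved and the fingers are clear.

```bash
python3 -c "
from plant import r
print(r.finish_job())"
```

```text
the job is handed in; nothing more can be done
None
```

I pressed the left brake lever and then the right to their stops with about 13 N, held each for 1.5 s and let each spring fully out. I saw no sign of contact with the push bar, jar, tin or bottle, and I handed the job in at about 18.6 s.

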